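# Free the caught condiment caddy from its dock and stand it on the tray

### The arm

A 7-joint arm with a two-finger parallel gripper is mounted at the origin on a cart in front of the work surface, level with it; the furniture and walls round the work are solid. World frame = base frame: x ahead of the robot, y to its left, z up, the work surface at z = 0. Lengths are in m, angles in rad, forces in N, time in s.
With the tool pointing down it reaches from about 0.35 to 0.9 m from the base axis. Payload 7.2 kg.
Tool frame: the origin (TCP) lies at the centre of the arm's flange, where the gripper is bolted on; the fingertips stand 182 mm ahead of it and the grasp point (between the pads) lies 163 mm ahead of it; z points along the fingers, x is the direction in which the jaws open and shut, and the axes are right-handed (so a half turn about z gives the same grasp; the last joint's range is limited). The gripper opens to 88 mm and grips with 3 to 60 N. Pads are 20 mm wide; open, the fingers measure 115 mm over their backs; the gripper's body (75 mm by 178 mm) begins 61 mm behind the grasp point.
Start: joints at [-1.363, 0.411, -0.013, 1.596, 0.006, 1.134, -0.082], TCP at [0.17, 0.601, 0.405] pointing down, gripper open.
Joint ranges: [-2.95, 2.95], [-0.29, 1.99], [-1.47, 1.44], [0.14, 2.54], [-1.03, 4.17], [0.13, 1.85], [-2.86, 2.86]. Speed limits (rad/s): [2.39, 2.39, 3.01, 3.01, 3.14, 3.14, 3.14].

### API

Orientations are given as a unit quaternion [w, x, y, z].
In Python, from cell import env gives the robot as it stands.
- The arm moves only by the shell command python3 -m pendant 'ROWS' [OPENING] [FORCE]. ROWS is JSON, a list of rows, each a list of 6 numbers: the shift along the tool's x, y, z in cm, then the turn, a rotation vector about the tool's x, y, z in rad. In form: [[dx, dy, dz, wx, wy, wz], ...]. A call has 1 to 5 rows; each row is the pose to reach, as a shift and turn from the pose commanded when the call began, along the tool's axes at that moment; what a row does not reach only later rows make up. A row lasts 1/8 s, in which the tool goes at most 62.5 mm and 10.7 degrees, less where a joint would pass 70% of its speed; a pose out of reach is approached as far as the arm can. A call with a gripper value outside its range is refused whole. OPENING is the closure in counts, from 0 (fully open) to 255 (shut), set as the call begins (- or left out, the last holds). The fingers move at their own pace and stop on an object; FORCE is the grip in N (left out, the last holds). Time passes only in rows, so rows that repeat a pose let the fingers close. It gives the time, the measured TCP pose, the force and the opening at its end, in the units of the state.
- env.get_obs(): the state, without advancing time (a new reading comes with each control period).
- env.grab_frame(name): name is "scene" or "top" or "wrist"; returns the picture (400x640x3 uint8, red, green, blue); there is no depth.
- env.camera_info(name): a dict with "fx", "fy", "cx", "cy" (pixels), "D" ([k1, k2, p1, p2, k3] as OpenCV has them; the pictures are not rectified), "rvec" (rotation vector, rad) and "tvec" (3), from world to camera coordinates, as OpenCV has them. Camera axes: x right, y down, z forward; pixel columns grow to the right and rows downward; lengths in m; the calibration is good to about 2 mm. A picture is of the moment at which its call begins: read the wrist's pose just before it. camera_info takes no time and is no camera call; for the wrist camera it gives the pose at the moment of the call.
- env.sign_off(): hands the job in, once; it reports no verdict.
The state is a dict: "t": time; "joint_positions": joint angles; "qvel": joint speeds; "joint_efforts": joint torques, N m; "tcp_pos": TCP position; "tcp_rot": TCP orientation; "contact_force": force on the tool from outside, world axes, zero at the start; "ft_torque": the same for the moment, N m; "gripper_width": opening from 0.0 (shut) to 1.0 (fully open).
Only numpy, scipy, OpenCV 4.12 (cv2) and the standard library are available. Lean on these libraries where they do the work, as an engineer would, in place of code of your own. Each camera call takes 0.05 s, during which the arm holds its last target.

### The job

The empty white condiment caddy is caught in its steel dock: ease it back against the springy stop until its toe is out from under the turned-in front lip, keep it back while you tip its front up over the lip, and draw it out, never forcing it against the dock. Then set it down gently, upright and flat, in the middle of the brown tray, its length along the tray's length, let go, and leave the shaker, spice jar and glass cup where they stand.

Things in the scene. Friction and masses are not known exactly. Their poses are not given: they have to be found in the camera images.
- caddy: Open white plastic caddy, loose, 0.2 to 0.4 kg, box 110 (x) x 70 (y) x 58 (z) mm; origin at the centre of its underside, z up. A toe sticks out of its front (-x) and a tail out of its back (+x), both at the bottom, 40 mm wide, 6 mm thick. Centre of mass near x=0, z=45 mm. It starts flat on the dock's floor, its x along the dock's x.
- caddy_grip (a point): Middle of the upright grip plate across the caddy's middle, (0, 0, 90) mm in the caddy's frame. The plate is 14 mm thick in x, 56 mm wide in y, z = 72 to 106 mm; grasp it from above, fingers closing along the caddy's x.
- caddy_toe (a point): Underside of the toe's tip, (-79, 0, 0) mm in the caddy's frame; at the start it is caught under the lip's flange, 5 to 23 mm deep, with 2 mm of play above it. Raise the caddy about 1 mm before pushing it back: pressed on the floor it drags, and hides the spring's force.
- caddy_tail (a point): Underside of the tail's end, (95, 0, 0) mm in the caddy's frame. Turning about the tail's end (kept back, on the floor or 1 mm above it), a tilt (front up) of 0.20 rad clears the lip. Once the tail's end is out from under the roof (50 mm forward), lift it over the lip and away.
- dock: Steel channel fixed to the table, x = -110 to +152 mm, 92 mm wide, open above; its open end faces its own -x (more or less towards the robot). Origin on the table top; floor top at z=10 mm, side walls 36 mm high, 80 mm apart inside. More than 25 N of the caddy on lip, stop, roof or side walls breaks the dock; its floor plate is sturdy.
- tray: Brown tray, loose on the table, 195 (x) x 268 (y) mm, rim 17 mm high; origin at the centre of its underside; inner floor 3 mm above the table, 168 x 242 mm: the caddy (174 mm over toe and tail) lies flat in it only with its length along the tray's long (y) side, either way round.
- shaker: Small shaker with grey top, 44 x 44 x 90 mm, bystander behind; origin at its underside.
- spice_jar: Spice jar 47 x 47 x 98 mm, bystander behind; origin at its underside.
- glass_cup: Small clear glass cup 72 x 72 x 62 mm, standing between dock and tray, a bystander; origin at its underside.
- dock_roof (a point): Front edge of the roof over the dock's back end, (90, 0, 26) mm in the dock's frame (its underside; 7 mm thick). The tail lies under it: the caddy's back cannot be lifted until the tail's end is drawn forward of it, and with the caddy pushed back a tilt over about 0.25 rad jams the tail.
- dock_lip (a point): Mean place of the lip's flange inner edge, (-65, 0, 30) mm in the dock's frame (its top). Flange: underside z=18, top z=30 mm, it and the lip reach 31 mm farther to -x. The dark catch frame with lip and stop was clamped up to 8 mm to either side of this along x, differently each time: this is NOT reported, find it by feel.
- dock_stop (a point): Mean place of the spring stop's face on the same catch frame, (105.5, 0, 17) mm in the dock's frame, same unknown shift (+-8 mm in x). The tail's end meets it when the caddy is pushed back (+x). Spring 2.6 N/mm; the toe is free of the flange from 9 N on; the stop goes hard at 16 N: push to 12 or 13 N. Sliding friction, if it drags, adds 1 to 3 N.
Not all that is in view belongs to the job. Leave any black look-alike of the caddy alone.

How it is judged:
By the outcome, as a careful person would: the job done as asked, in the order asked, and still so for the second after the job is handed in, with the robot touching nothing.
It also fails if it takes over 54 s, if anything falls off the work surface, if the arm or the gripper's body presses on something with over 40 N, if the wrist force passes 120 N, or if a joint passes its speed limit or range.

## Working session

There is one attempt and no reset: what is moved stays moved. The work goes in short steps, Python scripts to look and compute and a shell command to move; the robot and the scene stay as the last step left them, time stands still between calls to the robot, and variables do not carry over. Pictures are saved under pics/ and viewed, and the job is handed in when it is done.

```bash
ls; mkdir -p pics
python3 - <<'E'
from cell import env
import cv2
o=env.get_obs()
for k,v in o.items(): print(k,v)
for n in ["scene","top","wrist"]:
    print(n,env.camera_info(n))
    cv2.imwrite(f"pics/{n}0.png",env.grab_frame(n)[:,:,::-1])
E
```

```text
pics
t 0.0
joint_positions [-1.36321009  0.4118969  -0.01274931  1.59706573  0.00560433  1.13430939
 -0.08217378]
qvel [ 0.00091857 -0.00091503 -0.00011701  0.00129823 -0.00075012 -0.00021503
 -0.00055908]
joint_efforts [ 3.76357466e-04 -5.87957668e+01  6.41854461e-01 -2.91069996e+01
 -5.37700730e-02  1.82352128e-02  1.29324349e-04]
tcp_pos [0.17013143 0.60116223 0.40380164]
tcp_rot [ 5.36978278e-04  7.97564727e-01  6.03232817e-01 -6.22169684e-04]
contact_force [0.15720052 0.64645188 0.94720532]
ft_torque [ 0.01390881  0.05758233 -0.0445394 ]
gripper_width 1.000065218919905
scene {'fx': 434.94052234653736, 'fy': 434.94052234653736, 'cx': 321.15848688864423, 'cy': 193.98721843065744, 'D': array([0.00776435, 0.        , 0.        , 0.        , 0.        ]), 'rvec': array([ 2.17448719, -0.5868755 ,  0.31119228]), 'tvec': array([-0.45710784,  0.29032414,  0.93237091])}
top {'fx': 371.45519190607575, 'fy': 371.45519190607575, 'cx': 316.2161514243024, 'cy': 198.26808283395945, 'D': array([-0.0572931,  0.       ,  0.       ,  0.       ,  0.       ]), 'rvec': array([ 2.14118082, -2.12780451,  0.1464533 ]), 'tvec': array([0.08654882, 0.57696873, 1.12347726])}
wrist {'fx': 313.8062327040143, 'fy': 313.8062327040143, 'cx': 315.19105330353693, 'cy': 202.99167551822006, 'D': array([-0.00413644,  0.        ,  0.        ,  0.        ,  0.        ]), 'rvec': array([-2.30715721, -1.74383355, -0.2607297 ]), 'tvec': array([-0.62387547, -0.03568089,  0.39204433])}
```

View pics/scene0.png

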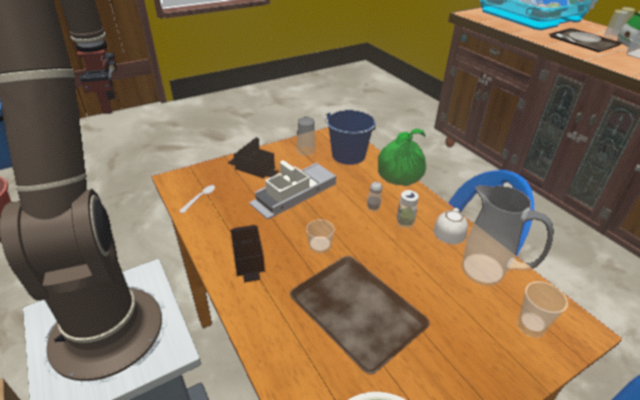

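View pics/top0.png

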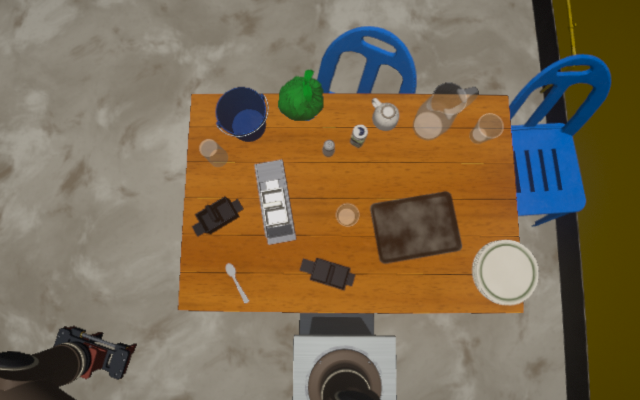

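View pics/wrist0.png

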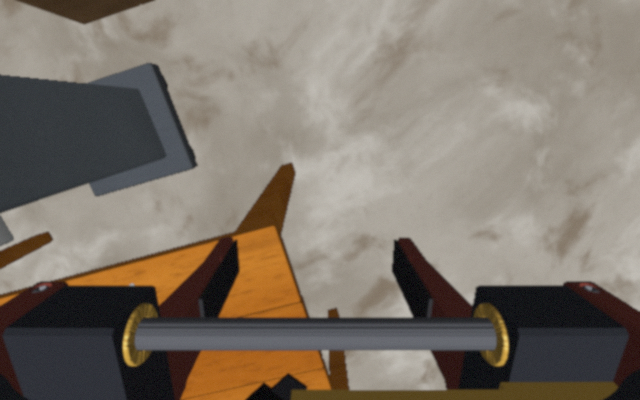

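```bash
cat > h.py <<'E'
import numpy as np, cv2
from cell import env
from scipy.spatial.transform import Rotation as R
def cam(n):
    c=env.camera_info(n); K=np.array([[c['fx'],0,c['cx']],[0,c['fy'],c['cy']],[0,0,1]])
    return K,np.array(c['D']),np.array(c['rvec']),np.array(c['tvec'])
def back(n,px,z,c=None):
    K,D,r,t=c or cam(n)
    u=cv2.undistortPoints(np.array(px,float).reshape(-1,1,2),K,D)[:,0]
    M=cv2.Rodrigues(r)[0]; C=-M.T@t
    d=np.c_[u,np.ones(len(u))]@M
    z=np.broadcast_to(z,len(u))
    return C+d*((z-C[2])/d[:,2])[:,None]
def proj(n,P,c=None):
    K,D,r,t=c or cam(n)
    return cv2.projectPoints(np.array(P,float).reshape(-1,1,3),r,t,K,D)[0][:,0]
def tcp():
    o=env.get_obs(); q=o['tcp_rot']; return o['tcp_pos'],R.from_quat(np.r_[q[1:],q[0]])
def crop(img,x0,y0,x1,y1,s,name):
    cv2.imwrite(name,cv2.resize(img[y0:y1,x0:x1],None,fx=s,fy=s,interpolation=cv2.INTER_CUBIC))
E
python3 - <<'E'
from h import *
t=cv2.imread('pics/top0.png'); s=cv2.imread('pics/scene0.png')
crop(t,240,145,320,255,5,'pics/c1.png'); crop(t,360,180,470,275,6,'pics/c2.png'); crop(s,230,140,350,230,6,'pics/c3.png')
E
```

```text
(no output)
```

View pics/c1.png

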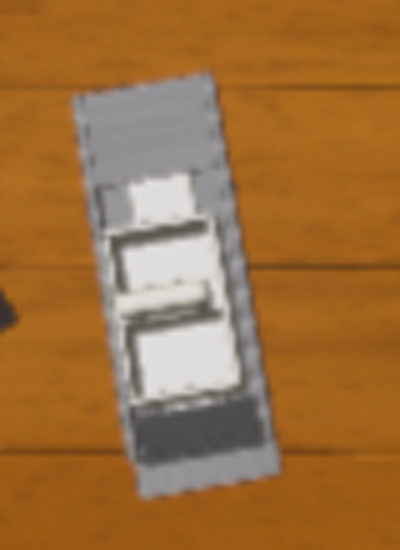

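View pics/c2.png

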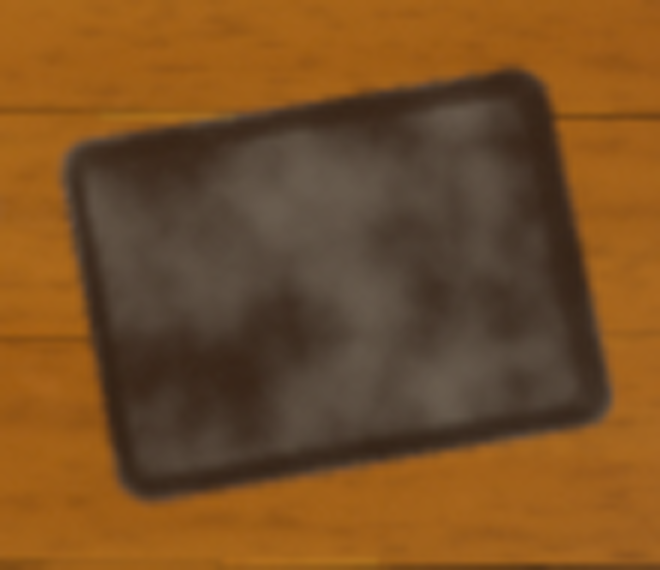

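View pics/c3.png

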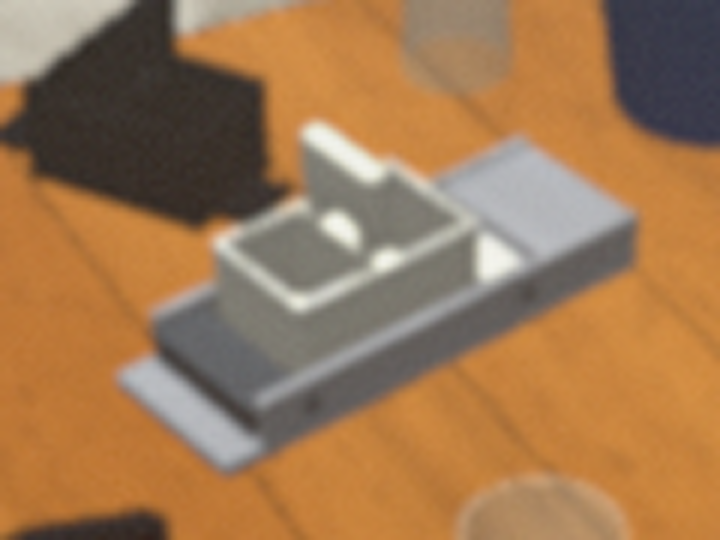

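```bash
cat > m.py <<'E'
from h import *
f=lambda a,o,s:np.array(a,float)/s+np.array(o)-0.4
d=back('top',f([[145,498],[282,470],[212,72],[75,97]],(240,145),5),[.01,.01,.034,.034])
print(d)
fr=(d[0]+d[1])/2; bk=(d[2]+d[3])/2; ax=(bk-fr)[:2]; print('len',np.linalg.norm(ax),'yaw',np.arctan2(ax[1],ax[0]), 'w',np.linalg.norm(d[0]-d[1]),np.linalg.norm(d[2]-d[3]))
u=ax/np.linalg.norm(ax); print('dock origin',fr[:2]+.110*u, bk[:2]-.152*u)
g=back('top',f([[164,299],[118,297],[207,283],[212,303],[122,315]],(240,145),5),.116); print('grip',g)
t=back('top',f([[64,147],[545,65],[610,417],[123,502]],(360,180),6),.015)
print('tray',t, t.mean(0)); a=(t[1]-t[0]+t[2]-t[3])[:2]/2; print(np.linalg.norm(a),np.linalg.norm(t[0]-t[3]),'dir',np.arctan2(a[1],a[0]))
print('cup',back('top',[[347,215]],.03),'jar',back('top',[[359,135],[328,149]],.09))
E
python3 m.py
```

```text
[[0.43268741 0.24163465 0.01      ]
 [0.45119063 0.15431659 0.01      ]
 [0.70610762 0.20204164 0.034     ]
 [0.68928898 0.29060363 0.034     ]]
len 0.26028877025561764 yaw 0.18682872601995779 w 0.0892570083131068 0.09014483805419479
dock origin [0.55002482 0.21840744] [0.54834337 0.21808958]
grip [[0.54648666 0.21820618 0.116     ]
 [0.54752716 0.24552095 0.116     ]
 [0.55616694 0.19295718 0.116     ]
 [0.544263   0.18974085 0.116     ]
 [0.53682084 0.24283943 0.116     ]]
tray [[ 0.56292819 -0.083311    0.015     ]
 [ 0.60894287 -0.34456856  0.015     ]
 [ 0.4202002  -0.37074742  0.015     ]
 [ 0.37524539 -0.11178338  0.015     ]] [ 0.49182916 -0.22760259  0.015     ]
0.2640577368681395 0.18983020634361925 dir -1.3976798872648468
cup [[ 0.52568154 -0.00732329  0.03      ]] jar [[ 0.76896925 -0.04200788  0.09      ]
 [ 0.72355342  0.05417533  0.09      ]]
```

```bash
cat >> h.py <<'E'
def down(ang):  # tool pointing down, tool x at angle ang
    c,s=np.cos(ang),np.sin(ang)
    return R.from_matrix(np.array([[c,s,0],[s,-c,0],[0,0,-1]]))
def rel(p,r,p0=None,r0=None):
    if p0 is None: p0,r0=tcp()
    return np.round((r0.inv().apply(np.array(p)-p0))*100,2), np.round((r0.inv()*r).as_rotvec(),3)
E
python3 - <<'E'
from h import *
K,D,r,t=cam('wrist'); M=cv2.Rodrigues(r)[0]; p,rr=tcp()
print('cam in tool',rr.inv().apply(-M.T@t-p), rr.inv().apply(M[2]))
print(rel([.547,.218,.38],down(.187)))
E
```

```text
cam in tool [-0.0005623  -0.08056876  0.01915082] [3.53105219e-04 2.93404532e-01 9.55988314e-01]
(array([-26.61,  46.69,   2.44]), array([1.000e-03, 1.000e-03, 1.108e+00]))
```

```bash
python3 -m pendant '[[-26.6,46.7,2.4,0,0,1.108],[-26.6,46.7,2.4,0,0,1.108],[-26.6,46.7,2.4,0,0,1.108],[-26.6,46.7,2.4,0,0,1.108],[-26.6,46.7,2.4,0,0,1.108]]' 0 30
python3 - <<'E'
from h import *
print(rel([.547,.218,.38],down(.187)))
E
```

```text
t: 0.78
tcp_pos: [0.3902, 0.3772, 0.3907]
tcp_rot: [-0.0, 0.985, 0.175, 0.0]
contact_force: [1.1, 0.7, -0.1]
gripper_width: 1.004
(array([ 9.24, 20.34,  1.07]), array([-0.   , -0.   ,  0.164]))
```

```bash
python3 -m pendant '[[9.2,20.3,1.0,0,0,0.164],[9.2,20.3,1.0,0,0,0.164],[9.2,20.3,1.0,0,0,0.164],[9.2,20.3,1.0,0,0,0.164],[9.2,20.3,1.0,0,0,0.164]]'
python3 - <<'E'
from h import *
cv2.imwrite("pics/w1.png",env.grab_frame('wrist')[:,:,::-1])
print(rel([.547,.218,.38],down(.187)),tcp()[0])
E
```

```text
t: 1.4
tcp_pos: [0.5481, 0.2177, 0.3803]
tcp_rot: [0.001, 0.996, 0.094, 0.0]
contact_force: [-0.2, 0.8, 0.5]
gripper_width: 1.008
(array([-0.02,  0.17,  0.03]), array([0.   , 0.001, 0.004])) [0.5468481  0.21974508 0.38024934]
```

View pics/w1.png

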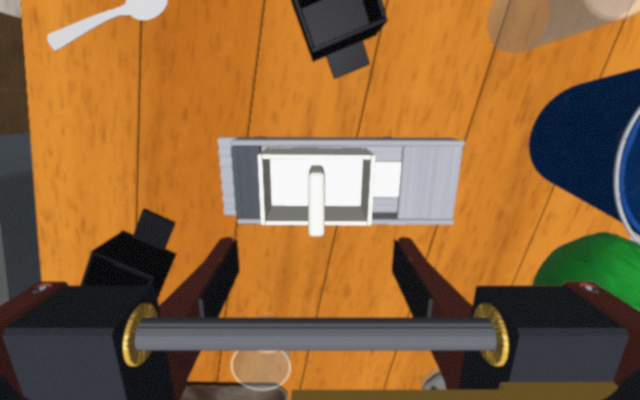

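Run:
```python
from h import *
w=cv2.imread('pics/w1.png'); crop(w,212,130,472,245,3,'pics/w1c.png')
```

```text
(no output)
```

View pics/w1c.png

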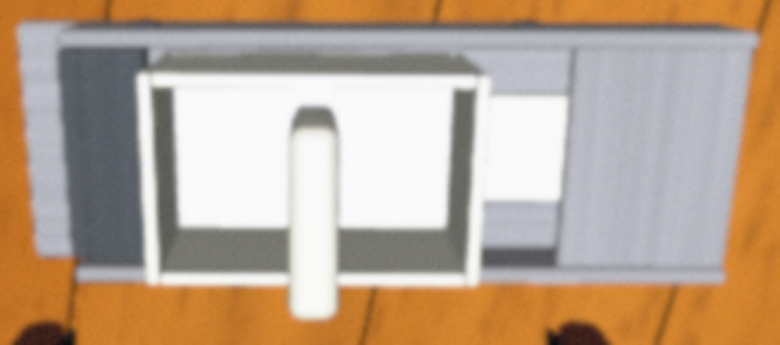

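Run:
```python
from h import *
f=lambda a:np.array(a,float)/3+np.array([212,130])-0.33
g=back('wrist',f([[292,127],[337,127],[337,318],[292,318]]),.116); print('plate',g,g.mean(0))
a=(g[2]-g[1]+g[3]-g[0])[:2]; print('plate w',np.linalg.norm(a)/2,'ang n',np.arctan2(a[1],a[0])+np.pi/2)
for z in(.036,.046):
  d=back('wrist',f([[757,35],[722,281],[60,27],[78,281]]),z); print(d)
  print('w',np.linalg.norm(d[0]-d[1]),np.linalg.norm(d[2]-d[3])); 
  for i,j in((2,0),(3,1)): e=d[j]-d[i]; print(np.arctan2(e[1],e[0]))
fr=back('wrist',f([[18,22],[37,255]]),.01);print('front',fr,fr.mean(0))
r=back('wrist',f([[145,75],[487,77],[478,283],[153,283]]),.068);print('rim',r,r.mean(0))
for i,j in((0,1),(3,2)): e=r[j]-r[i]; print(np.arctan2(e[1],e[0]),np.linalg.norm(e))
```

```text
plate [[0.53604056 0.24895032 0.116     ]
 [0.54771988 0.25119866 0.116     ]
 [0.55846866 0.19772045 0.116     ]
 [0.5460386  0.19532683 0.116     ]] [0.54706693 0.22329907 0.116     ]
plate w 0.05454632441033473 ang n 0.19134161841227337
[[0.68733534 0.29409509 0.036     ]
 [0.70376599 0.20610615 0.036     ]
 [0.45370613 0.25182101 0.036     ]
 [0.47058909 0.1612195  0.036     ]]
w 0.08950988232167165 0.09216109040533571
0.17900831498651665
0.1901741263338646
[[0.6825441  0.29422971 0.046     ]
 [0.69846931 0.20894746 0.046     ]
 [0.45610172 0.25325605 0.046     ]
 [0.47246533 0.1654416  0.046     ]]
w 0.08675640622868834 0.08932605864624552
0.17900831498651668
0.19017412633386463
front [[0.43213973 0.24698334 0.01      ]
 [0.44851865 0.15808405 0.01      ]] [0.44032919 0.2025337  0.01      ]
rim [[0.48900485 0.24675566 0.068     ]
 [0.59360527 0.26625725 0.068     ]
 [0.6072935  0.19917745 0.068     ]
 [0.50117794 0.17874442 0.068     ]] [0.54777039 0.2227337  0.068     ]
0.1843227549267433 0.10640281174253778
0.19022626170311432 0.10806488736074435
```

Run:
```python
from h import *
print(tcp()[0]); w=env.grab_frame('wrist')[:,:,::-1]; print(env.get_obs()['contact_force'])
crop(w,212,130,472,245,3,'pics/w2c.png')
```

```text
[0.5468481  0.21974508 0.38024934]
[-1.56828207  0.33007563 -0.0312431 ]
```

View pics/w2c.png

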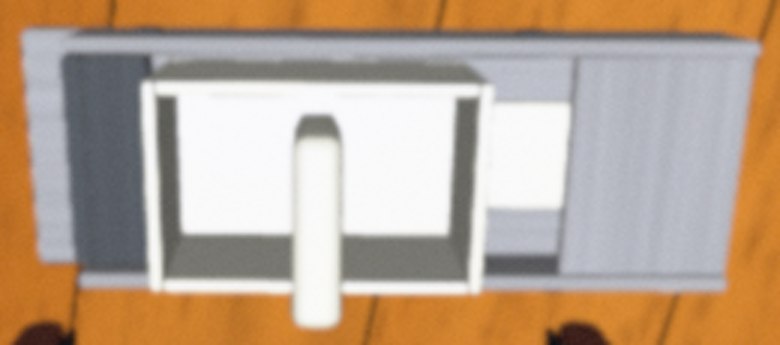

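Run:
```python
from h import *
f=lambda a:np.array(a,float)/3+np.array([212,130])-0.33
g=back('wrist',f([[296,136],[341,136],[341,327],[295,327]]),.116); print('plate',g.mean(0))
r=back('wrist',f([[149,84],[492,86],[482,291],[157,291]]),.068);print('rim',r.mean(0))
p=np.array([.5472,.2197,.264]);print(rel(p,down(.187)),tcp()[0],tcp()[1].as_matrix()[:,2])
```

```text
plate [0.54771971 0.22245675 0.116     ]
rim [0.54879173 0.22175282 0.068     ]
(array([ 0.09,  0.16, 11.63]), array([-0.   ,  0.001,  0.006])) [0.54611789 0.22110931 0.38032   ] [-9.43349747e-04  9.88321836e-05 -9.99999550e-01]
```

```bash
python3 -m pendant '[[0.1,0,6,0,0,0],[0.1,0,11.4,0,0,0],[0.1,0,11.4,0,0,0]]'; python3 -m pendant '[[0,0,0,0,0,0],[0,0,0,0,0,0],[0,0,0,0,0,0],[0,0,0,0,0,0]]' 160 30
```

```text
t: 1.88
tcp_pos: [0.5448, 0.2222, 0.2633]
tcp_rot: [0.001, 0.995, 0.098, -0.004]
contact_force: [0.2, 0.3, 1.6]
gripper_width: 1.003
t: 2.38
tcp_pos: [0.5475, 0.2212, 0.2677]
tcp_rot: [-0.0, 0.995, 0.097, 0.001]
contact_force: [1.7, -0.1, 0.3]
gripper_width: 0.586
```

```bash
python3 -m pendant '[[0,0,0,0,0,0],[0,0,0,0,0,0]]' 255 40
python3 - <<'E'
from h import *
w=env.grab_frame('wrist')[:,:,::-1]; cv2.imwrite('pics/w3.png',w)
for k in range(1):
  o=env.get_obs();print(o['tcp_pos'],o['contact_force'],o['ft_torque'],o['gripper_width'],tcp()[1].as_matrix())
E
```

```text
t: 2.62
tcp_pos: [0.5473, 0.221, 0.2667]
tcp_rot: [-0.0, 0.995, 0.097, -0.0]
contact_force: [-0.9, 0.1, 0.5]
gripper_width: 0.354
[0.54733702 0.22102301 0.26667032] [ 0.7593285  -0.03282771 -0.52735612] [-0.06514283  0.06004694 -0.01199406] 0.31115295432467044 [[ 9.81347471e-01  1.92242377e-01 -9.66659953e-05]
 [ 1.92242377e-01 -9.81347476e-01 -1.46779777e-05]
 [-9.76846598e-05 -4.17910442e-06 -9.99999995e-01]]
```

View pics/w3.png

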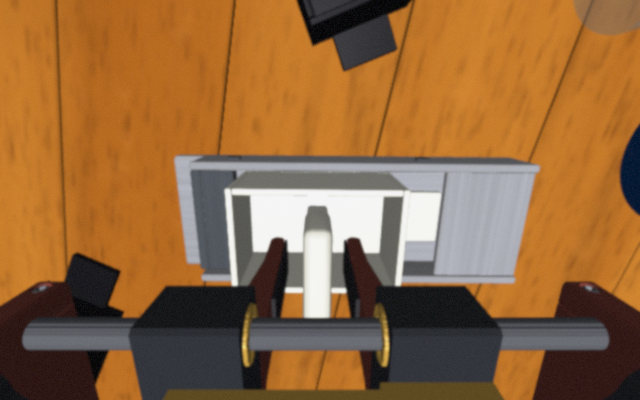

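```bash
python3 -m pendant '[[0,0,0,0,0,0],[0,0,0,0,0,0],[0,0,0,0,0,0],[0,0,0,0,0,0]]'; python3 -m pendant '[[0,0,0,0,0,0],[0,0,0,0,0,0]]' - 45;python3 -m pendant '[[0,0,0,0,0,0]]'
```

```text
t: 3.18
tcp_pos: [0.5474, 0.2211, 0.2667]
tcp_rot: [0.0, 0.995, 0.097, 0.0]
contact_force: [0.9, 1.0, -0.9]
gripper_width: 0.156
t: 3.42
tcp_pos: [0.5474, 0.221, 0.2667]
tcp_rot: [0.0, 0.995, 0.097, 0.0]
contact_force: [1.0, 0.4, -2.6]
gripper_width: 0.156
t: 3.55
tcp_pos: [0.5474, 0.221, 0.2667]
tcp_rot: [0.0, 0.995, 0.097, 0.0]
contact_force: [0.7, 0.2, -1.8]
gripper_width: 0.157
```

```bash
python3 -m pendant '[[0,0,-0.05,0,0,0],[0,0,-0.1,0,0,0],[0,0,-0.1,0,0,0],[0,0,-0.1,0,0,0]]'
cat > f.py <<'E'
from h import *
u=np.array([np.cos(.187),np.sin(.187),0])
o=env.get_obs();F=o['contact_force'];p,r=tcp()
print('t %.2f'%o['t'],'Fx %.2f Fy %.2f Fz %.2f'%(F@u,F@np.array([-u[1],u[0],0]),F[2]),'M',o['ft_torque'].round(2),'along %.2f mm'%(1e3*(p-[.5474,.221,0])@u),'z %.2f'%(1e3*p[2]),'g %.3f'%o['gripper_width'],'tool x',r.as_matrix()[:,0].round(4))
E
python3 f.py
```

```text
t: 4.05
tcp_pos: [0.5473, 0.2211, 0.2676]
tcp_rot: [0.0, 0.995, 0.097, -0.0]
contact_force: [-0.1, -1.0, -2.8]
gripper_width: 0.154
t 4.05 Fx -0.29 Fy -0.99 Fz -2.78 M [-0.06  0.03 -0.01] along -0.11 mm z 267.65 g 0.154 tool x [ 9.813e-01  1.924e-01 -2.000e-04]
```

```bash
python3 -m pendant '[[0.06,0,0,0,0,0],[0.12,0,0,0,0,0],[0.18,0,0,0,0,0],[0.24,0,0,0,0,0],[0.3,0,0,0,0,0]]'|grep force;python3 f.py
```

```text
contact_force: [-0.7, 1.3, -3.3]
t 4.67 Fx -0.42 Fy 1.36 Fz -3.26 M [-0.08 -0.    0.01] along 3.02 mm z 267.69 g 0.157 tool x [0.9813 0.1923 0.    ]
```

```bash
python3 -m pendant '[[0.06,0,0,0,0,0],[0.12,0,0,0,0,0],[0.18,0,0,0,0,0],[0.24,0,0,0,0,0],[0.3,0,0,0,0,0]]'|grep force;python3 f.py
```

```text
contact_force: [-0.1, 0.4, -2.9]
t 5.30 Fx -0.02 Fy 0.40 Fz -2.88 M [-0.07  0.08 -0.  ] along 6.01 mm z 267.72 g 0.156 tool x [0.9813 0.1923 0.    ]
```

Free so far; continue.

```bash
python3 -m pendant '[[0.06,0,0,0,0,0],[0.12,0,0,0,0,0],[0.18,0,0,0,0,0],[0.24,0,0,0,0,0],[0.3,0,0,0,0,0]]'|grep force;python3 f.py
```

```text
contact_force: [0.4, -0.3, -2.7]
t 5.92 Fx 0.37 Fy -0.33 Fz -2.74 M [-0.02  0.02  0.  ] along 9.02 mm z 267.71 g 0.162 tool x [0.9813 0.1923 0.    ]
```

```bash
python3 -m pendant '[[0.06,0,0,0,0,0],[0.12,0,0,0,0,0],[0.18,0,0,0,0,0],[0.24,0,0,0,0,0],[0.3,0,0,0,0,0]]'|grep force;python3 f.py
```

```text
contact_force: [0.1, 0.7, -2.9]
t 6.55 Fx 0.26 Fy 0.65 Fz -2.94 M [-0.    0.05 -0.03] along 12.01 mm z 267.69 g 0.160 tool x [ 0.9813  0.1923 -0.    ]
```

```bash
python3 -m pendant '[[0.06,0,0,0,0,0],[0.12,0,0,0,0,0],[0.18,0,0,0,0,0],[0.24,0,0,0,0,0],[0.3,0,0,0,0,0]]'|grep force;python3 f.py
```

```text
contact_force: [0.2, 0.6, -2.2]
t 7.17 Fx 0.29 Fy 0.58 Fz -2.22 M [-0.1   0.05 -0.01] along 15.01 mm z 267.71 g 0.155 tool x [0.9813 0.1923 0.    ]
```

```bash
python3 -m pendant '[[0.06,0,0,0,0,0],[0.12,0,0,0,0,0],[0.18,0,0,0,0,0],[0.24,0,0,0,0,0],[0.3,0,0,0,0,0]]'|grep force;python3 f.py
```

```text
contact_force: [-0.1, 0.1, -1.4]
t 7.80 Fx -0.12 Fy 0.10 Fz -1.42 M [-0.1   0.38  0.03] along 17.84 mm z 267.65 g 0.156 tool x [ 9.813e-01  1.923e-01 -5.000e-04]
```

```bash
python3 -m pendant '[[0.03,0,0,0,0,0],[0.07,0,0,0,0,0],[0.1,0,0,0,0,0],[0.1,0,0,0,0,0]]'|grep force;python3 f.py
```

```text
contact_force: [-3.1, -1.1, -2.7]
t 8.30 Fx -3.22 Fy -0.54 Fz -2.67 M [-0.23  0.86 -0.08] along 18.71 mm z 267.56 g 0.153 tool x [ 9.813e-01  1.923e-01 -9.000e-04]
```

```bash
python3 -m pendant '[[0.06,0,0,0,0,0],[0.12,0,0,0,0,0],[0.18,0,0,0,0,0],[0.2,0,0,0,0,0],[0.2,0,0,0,0,0]]'|grep force;python3 f.py
```

```text
contact_force: [-5.6, -1.0, -0.0]
t 8.93 Fx -5.69 Fy 0.05 Fz -0.04 M [-0.28  1.58 -0.09] along 20.34 mm z 267.40 g 0.159 tool x [ 0.9813  0.1923 -0.0022]
```

```bash
python3 -m pendant '[[0.06,0,0,0,0,0],[0.1,0,0,0,0,0],[0.15,0,0,0,0,0],[0.15,0,0,0,0,0]]'|grep force;python3 f.py
```

```text
contact_force: [-7.4, -1.0, 0.3]
t 9.43 Fx -7.51 Fy 0.36 Fz 0.27 M [-0.36  2.07 -0.02] along 21.45 mm z 267.23 g 0.158 tool x [ 0.9813  0.1924 -0.0035]
```

```bash
python3 -m pendant '[[0.05,0,-0.02,0,0,0],[0.1,0,-0.04,0,0,0],[0.15,0,-0.04,0,0,0],[0.15,0,-0.04,0,0,0]]'|grep force;python3 f.py
```

```text
contact_force: [-8.9, -1.0, 0.8]
t 9.93 Fx -8.98 Fy 0.65 Fz 0.83 M [-0.44  2.46 -0.15] along 22.48 mm z 267.37 g 0.156 tool x [ 0.9813  0.1924 -0.0051]
```

```bash
python3 -m pendant '[[0.02,0,0,0,0.002,0],[0.04,0,0,0,0.004,0],[0.04,0,0,0,0.004,0],[0.04,0,0,0,0.004,0]]'|grep force;python3 f.py
```

```text
contact_force: [-10.3, -1.6, 1.6]
t 10.43 Fx -10.45 Fy 0.35 Fz 1.58 M [-0.57  2.92 -0.12] along 22.46 mm z 267.20 g 0.158 tool x [ 0.9813  0.1924 -0.0023]
```

```bash
python3 -m pendant '[[0.04,0,0,0,0.001,0],[0.08,0,-0.01,0,0.002,0],[0.08,0,-0.01,0,0.002,0],[0.08,0,-0.01,0,0.002,0]]'|grep force;python3 f.py
python3 - <<'E'
from h import *
w=env.grab_frame('wrist')[:,:,::-1]; crop(w,150,130,550,300,2,'pics/w4.png')
w=env.grab_frame('scene')[:,:,::-1]; crop(w,230,120,350,220,6,'pics/s4.png')
E
```

```text
contact_force: [-12.4, -2.1, 2.3]
t 10.93 Fx -12.56 Fy 0.22 Fz 2.32 M [-0.63  3.32 -0.16] along 22.85 mm z 267.17 g 0.160 tool x [ 0.9813  0.1925 -0.0017]
```

View pics/w4.png

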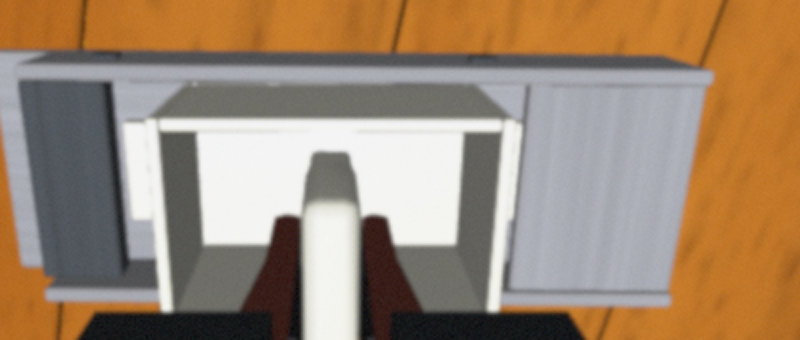

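View pics/s4.png

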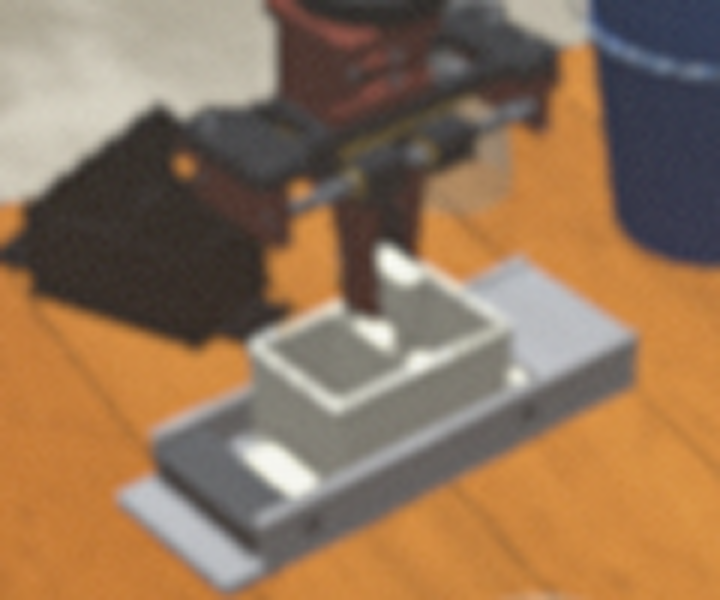

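```bash
python3 -m pendant '[[0.327,0,-0.12,0,-0.013,0],[0.68,0,-0.247,0,-0.027,0],[1.01,0,-0.36,0,-0.04,0],[1.01,0,-0.36,0,-0.04,0]]'|grep force;python3 f.py
```

```text
contact_force: [-12.4, -1.5, 3.0]
t 11.53 Fx -12.46 Fy 0.86 Fz 3.03 M [-0.64  3.24 -0.1 ] along 33.18 mm z 270.78 g 0.154 tool x [ 0.9805  0.1922 -0.0419]
```

```bash
python3 -m pendant '[[0.327,0,-0.13,0,-0.013,0],[0.68,0,-0.257,0,-0.027,0],[1.01,0,-0.38,0,-0.04,0],[1.01,0,-0.38,0,-0.04,0]]'|grep force;python3 f.py
```

```text
contact_force: [-11.6, -2.0, -0.0]
t 12.03 Fx -11.76 Fy 0.24 Fz -0.01 M [-0.6   3.25 -0.14] along 43.39 mm z 273.98 g 0.153 tool x [ 0.978   0.1918 -0.0822]
```

```bash
python3 -m pendant '[[0.33,0,-0.12,0,-0.013,0],[0.69,0,-0.245,0,-0.027,0],[1.02,0,-0.36,0,-0.04,0],[1.02,0,-0.36,0,-0.04,0]]'|grep force;python3 f.py
```

```text
contact_force: [-11.4, -3.1, -0.1]
t 12.53 Fx -11.81 Fy -0.93 Fz -0.10 M [-0.63  3.27 -0.08] along 53.86 mm z 276.81 g 0.159 tool x [ 0.974  0.191 -0.122]
```

```bash
python3 -m pendant '[[0.33,0,-0.12,0,-0.013,0],[0.69,0,-0.245,0,-0.027,0],[1.02,0,-0.36,0,-0.04,0],[1.02,0,-0.36,0,-0.04,0]]'|grep force;python3 f.py
```

```text
contact_force: [-11.7, -2.8, 0.6]
t 13.03 Fx -12.00 Fy -0.59 Fz 0.63 M [-0.61  3.25 -0.09] along 64.44 mm z 279.19 g 0.158 tool x [ 0.9684  0.1898 -0.1617]
```

```bash
python3 -m pendant '[[0.41,0,-0.15,0,-0.016,0],[0.84,0,-0.30,0,-0.033,0],[1.27,0,-0.44,0,-0.05,0],[1.27,0,-0.44,0,-0.05,0]]'|grep force;python3 f.py
python3 - <<'E'
from h import *
w=env.grab_frame('wrist')[:,:,::-1]; crop(w,150,130,550,330,2,'pics/w5.png')
w=env.grab_frame('scene')[:,:,::-1]; crop(w,230,120,350,220,6,'pics/s5.png')
E
```

```text
contact_force: [-11.6, -1.9, 0.1]
t 13.53 Fx -11.77 Fy 0.25 Fz 0.11 M [-0.65  3.18 -0.01] along 77.79 mm z 281.53 g 0.157 tool x [ 0.9593  0.188  -0.2109]
```

View pics/w5.png

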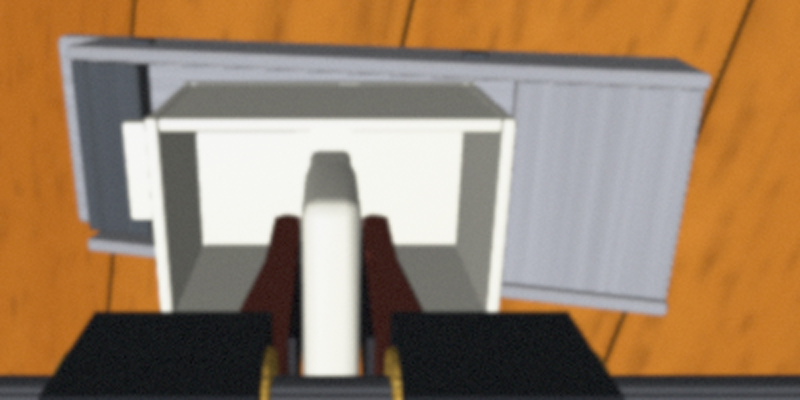

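View pics/s5.png

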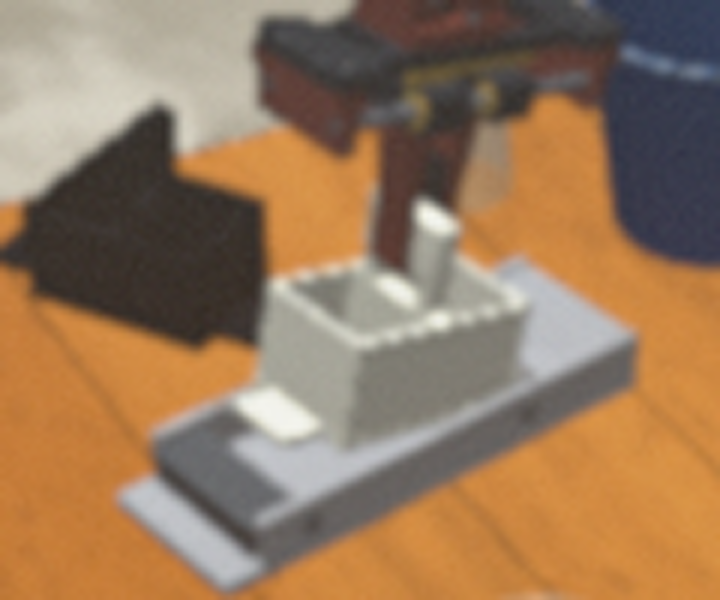

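```bash
python3 -m pendant '[[-0.3,0,0.02,0,0,0],[-0.8,0,0.07,0,0,0],[-1.5,0,0.17,0,0,0],[-1.5,0,0.17,0,0,0]]'|grep force;python3 f.py
```

```text
contact_force: [0.2, 0.0, -3.9]
t 14.12 Fx 0.23 Fy -0.04 Fz -3.85 M [ 0.02 -0.26  0.02] along 64.97 mm z 285.05 g 0.158 tool x [ 0.9615  0.1885 -0.2001]
```

```bash
python3 -m pendant '[[-1,0,0.2,0,0,0],[-2,0,0.4,0,0,0],[-3,0,0.6,0,0,0],[-4,0,0.8,0,0,0],[-4,0,0.8,0,0,0]]'|grep force;python3 f.py
python3 - <<'E'
from h import *
w=env.grab_frame('wrist')[:,:,::-1]; crop(w,150,130,550,330,2,'pics/w6.png')
w=env.grab_frame('scene')[:,:,::-1]; crop(w,230,120,350,220,6,'pics/s6.png')
E
```

```text
contact_force: [0.3, -0.0, -2.5]
t 14.75 Fx 0.31 Fy -0.10 Fz -2.49 M [ 0.01 -0.3   0.01] along 23.10 mm z 284.81 g 0.158 tool x [ 0.9609  0.1886 -0.2029]
```

View pics/w6.png

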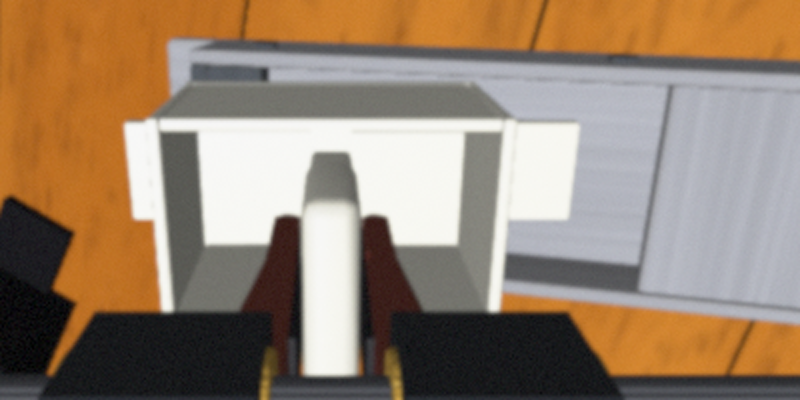

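View pics/s6.png

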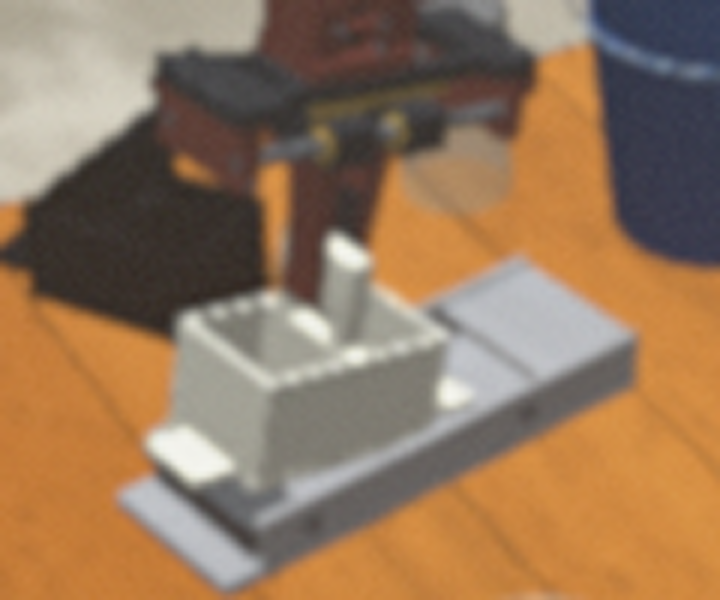

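```bash
python3 -m pendant '[[-0.2,0,-0.98,0,0,0],[-0.81,0,-3.92,0,0,0],[-1.62,0,-7.83,0,0,0],[-2.44,0,-11.75,0,0,0],[-2.44,0,-11.75,0,0,0]]'|grep force;python3 f.py
python3 - <<'E'
from h import *
u=np.array([np.cos(.173-np.pi/2),np.sin(.173-np.pi/2)]);p,r=tcp()
t=back('top',np.array([[64,147],[545,65],[610,417],[123,502]])/6+[360,180]-.42,.0085*2).mean(0)
print(t)
T=np.array([.492,-.228,.38])
print(T,rel(T,down(.173-np.pi/2)),p,r.as_matrix()[:,0])
E
```

```text
contact_force: [0.5, 0.6, -3.5]
t 15.47 Fx 0.56 Fy 0.49 Fz -3.53 M [-0.01 -0.37 -0.04] along 24.70 mm z 408.40 g 0.159 tool x [ 0.9623  0.1885 -0.1962]
[ 0.4917352  -0.22703624  0.017     ]
[ 0.492 -0.228  0.38 ] (array([-15.66,  42.98,   5.96]), array([0.156, 0.155, 1.585])) [0.57169893 0.22544538 0.40839514] [ 0.9622833   0.18845776 -0.19620023]
```

```bash
python3 -m pendant '[[0,0,0,0,0.1,0],[0,0,0,0,0.198,0],[0,0,0,0,0.198,0]]'|grep tcp
python3 - <<'E'
from h import *
print(rel([.492,-.228,.38],down(.173-np.pi/2)),tcp()[1].as_matrix())
E
```

```text
tcp_pos: [0.57, 0.2255, 0.4038]
tcp_rot: [0.0, 0.995, 0.097, -0.004]
(array([-16.36,  43.  ,   2.52]), array([0.006, 0.006, 1.592])) [[ 9.81258401e-01  1.92543436e-01 -7.67954740e-03]
 [ 1.92536432e-01 -9.81288442e-01 -1.64818236e-03]
 [-7.85319780e-03  1.38700136e-04 -9.99969154e-01]]
```

```bash
python3 -m pendant '[[-2.5,6,0,0,0,0.18],[-5,12,0,0,0,0.36],[-7.5,18,0,0,0,0.54],[-10,24,0,0,0,0.72],[-12,30,0,0,0,0.9]]'|grep tcp
python3 - <<'E'
from h import *
print(rel([.492,-.228,.39],down(.173-np.pi/2)),tcp()[1].as_matrix()[2])
E
```

```text
tcp_pos: [0.5112, -0.0829, 0.405]
tcp_rot: [0.002, 0.937, -0.349, -0.004]
(array([ 8.04, 12.23,  1.52]), array([0.008, 0.004, 0.686])) [-0.00658367  0.00595103 -0.99996062]
```

```bash
python3 -m pendant '[[2,3,0.4,0,0,0.17],[4,6,0.7,0,0,0.34],[6,9,1.1,0,0,0.51],[8,12.2,1.5,0,0,0.683],[8,12.2,1.5,0,0,0.683]]'|grep tcp; python3 -m pendant '[[0,0,0,0,0,0],[0,0,0,0,0,0]]'|grep tcp
python3 - <<'E'
from h import *
print(rel([.492,-.228,.39],down(.173-np.pi/2)),tcp()[1].as_matrix()[2])
cv2.imwrite('pics/t7.png',env.grab_frame('top')[:,:,::-1]);cv2.imwrite('pics/w7.png',env.grab_frame('wrist')[:,:,::-1])
cv2.imwrite('pics/s7.png',env.grab_frame('scene')[:,:,::-1])
E
```

```text
tcp_pos: [0.4925, -0.2287, 0.39]
tcp_rot: [0.004, 0.766, -0.643, -0.003]
tcp_pos: [0.4941, -0.2248, 0.3904]
tcp_rot: [0.002, 0.769, -0.639, -0.003]
(array([0.28, 0.27, 0.04]), array([0.007, 0.001, 0.011])) [-0.00118167  0.00661771 -0.9999774 ]
```

View pics/w7.png

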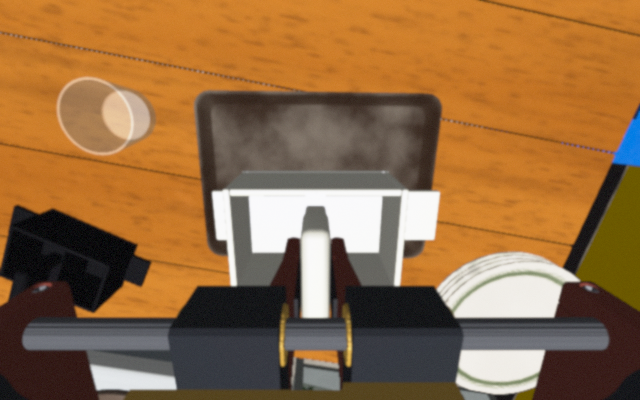

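View pics/s7.png

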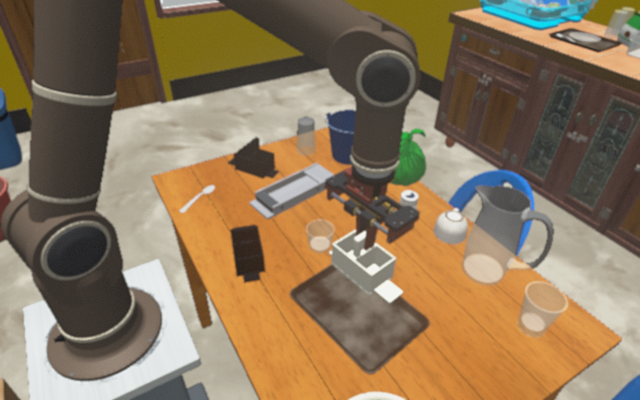

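Run:
```python
from h import *
a=cv2.imread('pics/w3.png')[165:300,190:450]; b=cv2.imread('pics/w7.png')[165:300,190:450]
cv2.imwrite('pics/cmp.png',cv2.resize(np.vstack([a,b]),None,fx=2.2,fy=2.2,interpolation=cv2.INTER_CUBIC))
w=cv2.imread('pics/w7.png'); crop(w,185,80,455,270,2.9,'pics/w7c.png')
```

```text
(no output)
```

View pics/cmp.png

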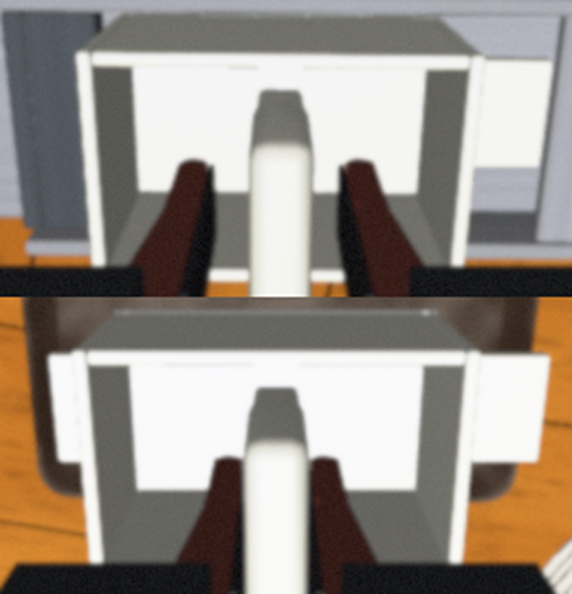

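View pics/w7c.png

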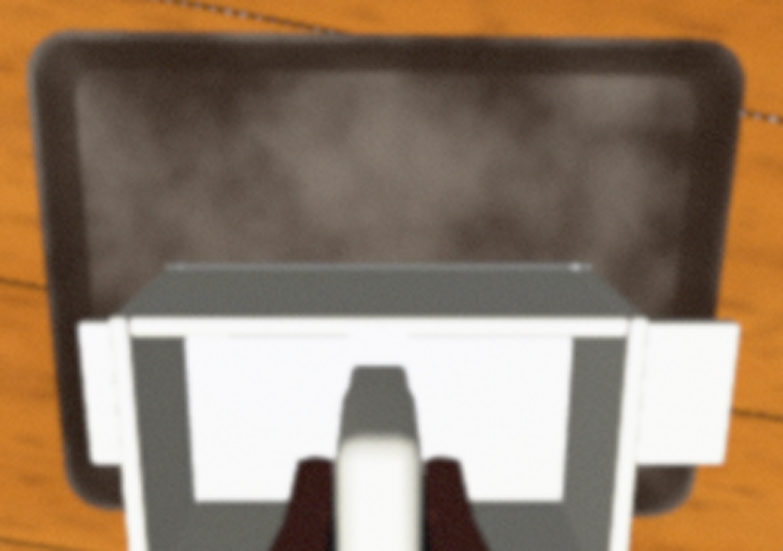

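Run:
```python
from h import *
px=np.array([[29,32],[745,40],[693,515],[69,508]])/2.9+[185,80]-.33
g=back('wrist',px,.015); print(g,g.mean(0))
a=(g[1]-g[0]+g[2]-g[3])[:2]/2; ang=np.arctan2(a[1],a[0]); print(np.linalg.norm(a),np.linalg.norm(g[0]-g[3]),np.linalg.norm(g[1]-g[2]),'ang',ang, ang+np.pi/2)
p,r=tcp(); X=r.as_matrix()[:,0]; print('tool ang',np.arctan2(X[1],X[0]),p)
# caddy from toe/tail: tail end 0.257 below tcp
q=np.array([[79,322],[740,322],[724,465],[92,465]])/2.9+[185,80]-.33
c=back('wrist',q,p[2]-.257+.006); print('caddy mid',c.mean(0),np.linalg.norm(c[1]-c[0]),(c[0]+c[3])/2,(c[1]+c[2])/2)
t=cv2.imread('pics/t7.png'); crop(t,360,170,480,280,6,'pics/t7c.png')
```

```text
[[ 0.56416044 -0.08118101  0.015     ]
 [ 0.60941774 -0.34182833  0.015     ]
 [ 0.41826009 -0.37790439  0.015     ]
 [ 0.37238898 -0.11159339  0.015     ]] [ 0.49105681 -0.22812678  0.015     ]
0.26738991769364734 0.1941679834112823 0.19453207814483828 ang -1.3995570556645784 0.17123927113031812
tool ang -1.387530445391856 [ 0.49398878 -0.22514754  0.39063025]
caddy mid [ 0.49312514 -0.23388024  0.13963025] 0.17402848816992292 [ 0.47726573 -0.14810426  0.13963025] [ 0.50898456 -0.31965622  0.13963025]
```

View pics/t7c.png

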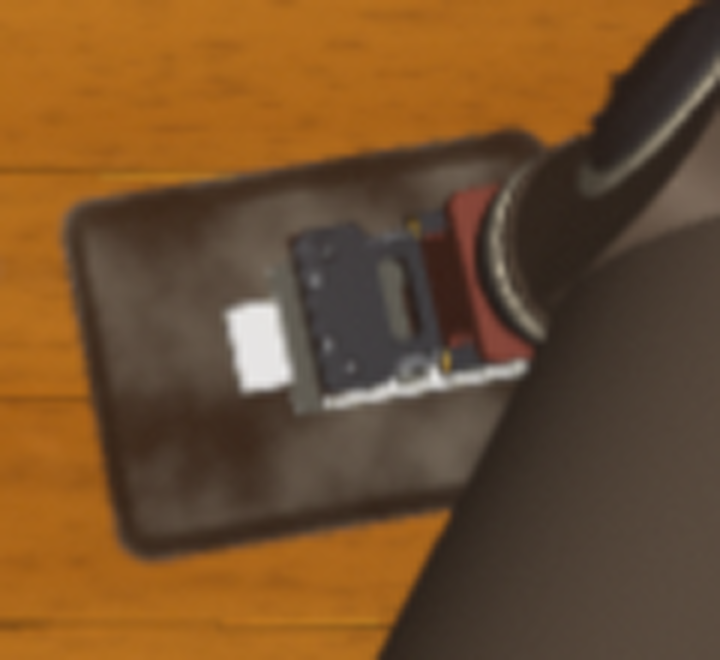

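Run:
```python
from h import *
print(rel([.4925,-.2275,.275],down(-1.399)))
```

```text
(array([ 0.21,  0.12, 11.56]), array([0.006, 0.   , 0.011]))
```

```bash
python3 -m pendant '[[0.1,0.1,3,0.003,0,0.006],[0.2,0.1,6,0.006,0,0.011],[0.2,0.1,9,0.006,0,0.011],[0.2,0.1,11.5,0.006,0,0.011],[0.2,0.1,11.5,0.006,0,0.011]]'|grep tcp;python3 -m pendant '[[0,0,0,0,0,0],[0,0,0,0,0,0]]';python3 - <<'E'
from h import *
print(rel([.4925,-.2275,.262],down(-1.399)),env.get_obs()['ft_torque'],tcp()[1].as_matrix()[2])
E
```

```text
tcp_pos: [0.492, -0.2275, 0.2743]
tcp_rot: [0.001, 0.765, -0.644, -0.002]
t: 18.38
tcp_pos: [0.4928, -0.2284, 0.2768]
tcp_rot: [-0.0, 0.765, -0.644, 0.001]
contact_force: [-0.0, 0.1, -3.5]
gripper_width: 0.159
(array([-0.1 ,  0.02,  1.48]), array([-0.002, -0.001, -0.001])) [-0.0164799   0.13722419 -0.02622598] [ 7.86911924e-04 -1.86264240e-03 -9.99997956e-01]
```

```bash
python3 -m pendant '[[0,0,0.4,0,0,0],[0,0,0.8,0,0,0],[0,0,1.1,0,0,0],[0,0,1.4,0,0,0],[0,0,1.4,0,0,0]]';python3 -m pendant '[[0,0,0.05,0,0,0],[0,0,0.1,0,0,0],[0,0,0.1,0,0,0]]';python3 f.py
```

```text
t: 19.0
tcp_pos: [0.4923, -0.2282, 0.2613]
tcp_rot: [0.0, 0.765, -0.644, -0.0]
contact_force: [-0.1, -0.1, -1.9]
gripper_width: 0.155
t: 19.38
tcp_pos: [0.4924, -0.2282, 0.2606]
tcp_rot: [0.0, 0.765, -0.644, 0.0]
contact_force: [0.4, -0.3, -2.2]
gripper_width: 0.152
t 19.38 Fx 0.33 Fy -0.39 Fz -2.22 M [-0.01  0.11 -0.01] along -137.58 mm z 260.61 g 0.152 tool x [ 1.695e-01 -9.855e-01  1.000e-04]
```

```bash
python3 -m pendant '[[0,0,0.05,0,0,0],[0,0,0.08,0,0,0],[0,0,0.08,0,0,0]]'>/dev/null;python3 f.py;python3 -m pendant '[[0,0,0.03,0,0,0],[0,0,0.03,0,0,0]]'>/dev/null;python3 f.py
```

```text
t 19.75 Fx -0.39 Fy -0.43 Fz -3.44 M [-0.03  0.14  0.01] along -137.59 mm z 259.76 g 0.159 tool x [ 0.1695 -0.9855  0.    ]
t 20.00 Fx -0.57 Fy 1.05 Fz -0.29 M [0.09 0.28 0.03] along -137.58 mm z 259.65 g 0.155 tool x [ 0.1695 -0.9855 -0.    ]
```

```bash
python3 -m pendant '[[0,0,0.03,0,0,0],[0,0,0.03,0,0,0]]'>/dev/null;python3 f.py;python3 -m pendant '[[0,0,0.0,0,0,0]]'>/dev/null;python3 f.py
```

```text
t 20.25 Fx -1.35 Fy 2.37 Fz 4.95 M [0.26 0.65 0.03] along -137.60 mm z 259.64 g 0.160 tool x [ 1.695e-01 -9.855e-01 -2.000e-04]
t 20.38 Fx -1.57 Fy 1.53 Fz 5.06 M [0.27 0.65 0.02] along -137.59 mm z 259.62 g 0.154 tool x [ 1.695e-01 -9.855e-01 -2.000e-04]
```

```bash
python3 -m pendant '[[0,0,-0.02,0,0,0],[0,0,-0.02,0,0,0]]' - 5 >/dev/null;python3 f.py;python3 -m pendant '[[0,0,0,0,0,0],[0,0,0,0,0,0],[0,0,0,0,0,0],[0,0,0,0,0,0],[0,0,0,0,0,0]]' 100;python3 f.py
python3 - <<'E'
from h import *
cv2.imwrite('pics/w8.png',env.grab_frame('wrist')[:,:,::-1])
E
```

```text
t 20.62 Fx -2.45 Fy 2.49 Fz 4.41 M [ 0.28  0.61 -0.05] along -137.59 mm z 259.64 g 0.156 tool x [ 0.1693 -0.9856 -0.    ]
t: 21.25
tcp_pos: [0.4924, -0.2282, 0.2594]
tcp_rot: [0.0, 0.765, -0.644, 0.0]
contact_force: [-0.0, -0.3, 0.2]
gripper_width: 0.606
t 21.25 Fx -0.10 Fy -0.28 Fz 0.18 M [0.01 0.15 0.04] along -137.55 mm z 259.36 g 0.606 tool x [ 1.696e-01 -9.855e-01  2.000e-04]
```

View pics/w8.png

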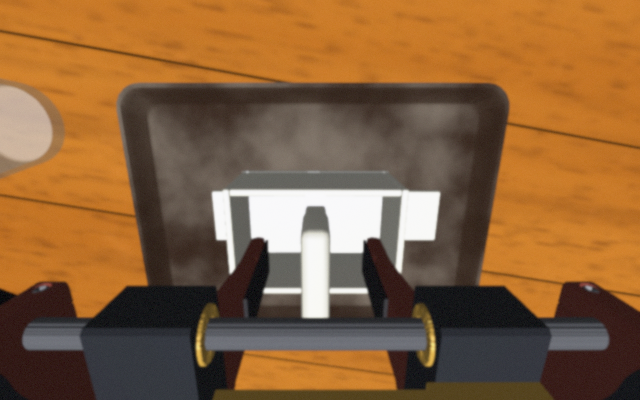

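The caddy stands free between the open fingers; retreat straight up and check.

```bash
python3 -m pendant '[[0,0,-1,0,0,0],[0,0,-4,0,0,0],[0,0,-9,0,0,0],[0,0,-14,0,0,0],[0,0,-14,0,0,0]]';python3 -m pendant '[[0,6,-5,0,0,0],[0,12,-6,0,0,0],[0,18,-6,0,0,0],[0,18,-6,0,0,0]]'|grep -v rot; python3 -m pendant '[[0,0,0,0,0,0],[0,0,0,0,0,0]]' 0|grep pos;python3 - <<'E'
from h import *
s=env.grab_frame('scene')[:,:,::-1];t=env.grab_frame('top')[:,:,::-1]
cv2.imwrite('pics/s9.png',s);cv2.imwrite('pics/t9.png',t)
crop(t,360,170,480,280,6,'pics/t9c.png')
print(env.get_obs()['contact_force'],tcp()[0])
E
```

```text
t: 21.92
tcp_pos: [0.4929, -0.2293, 0.4034]
tcp_rot: [-0.002, 0.765, -0.645, 0.003]
contact_force: [0.1, 0.2, 0.2]
gripper_width: 0.611
t: 22.42
tcp_pos: [0.311, -0.2601, 0.4592]
contact_force: [0.8, 0.3, -0.0]
gripper_width: 0.609
tcp_pos: [0.3163, -0.2581, 0.4593]
[-0.00661469 -0.17191694  0.17433356] [ 0.31624104 -0.25815422  0.45910665]
```

View pics/s9.png

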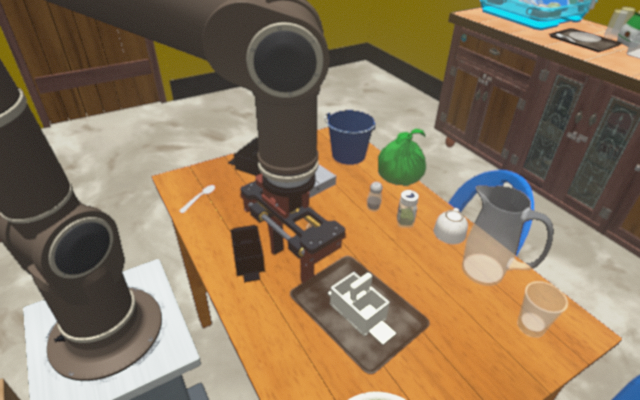

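View pics/t9.png

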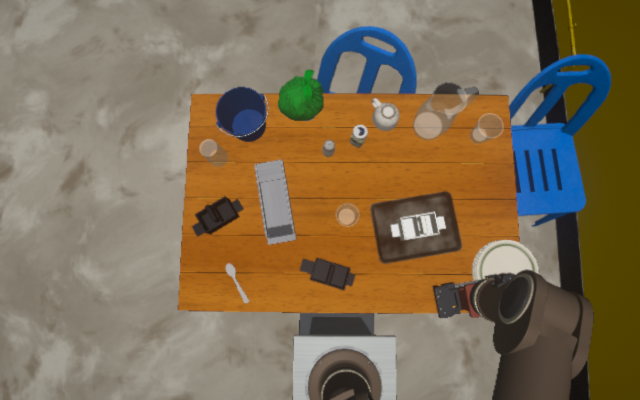

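View pics/t9c.png

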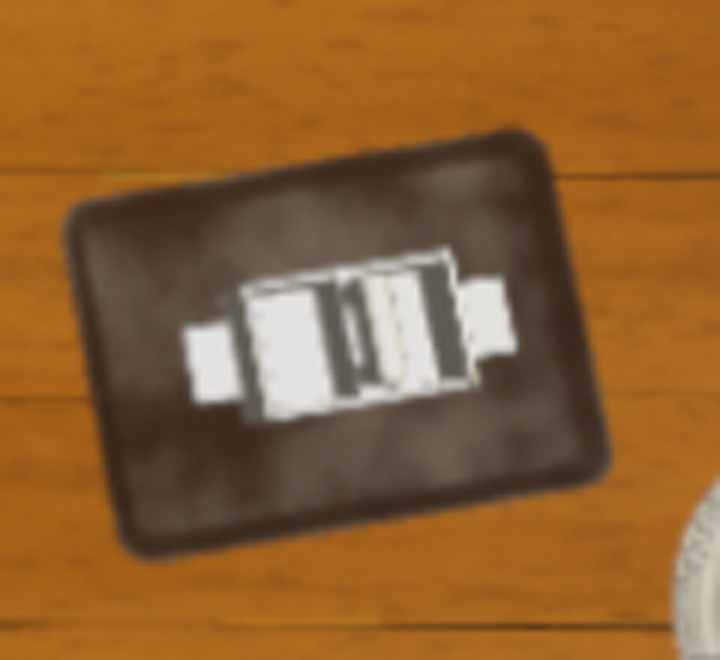

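```bash
python3 -m pendant '[[0,0,0,0,0,0],[0,0,0,0,0,0]]'|head -1;python3 -c "
from cell import env
print(env.sign_off())"
```

```text
t: 23.02
the job is handed in; nothing more can be done
None
```

The caddy is out of the dock and standing in the middle of the tray, and I handed the job in at about 23 s.

- **Getting it free:** I gripped the plate and raised the caddy 1 mm. Pushing back, it met the stop after about 17.5 mm, and I went on to about 12.5 N. Tipping it to 0.21 rad kept the push at about 12 N. It then came forward past the roof and lifted clear. In the per-step readings, the push on the stop never went above about 12.6 N, and the sideways force stayed within about 1.4 N.
- **Setting down:** I lowered it onto the tray floor with a net upward force of about 5 N on the tool. I then eased the grip, opened the fingers and backed away.
- **Last checks:** The top picture shows the caddy flat, along the tray's length and within a few mm of its middle. The shaker, jar, cup and tray are where they started, and the arm is clear with about 0 N on it.
- **Less certain:**
  - The caddy's tail dragged on the dock floor during the push, so the true spring force was roughly 1 N below the reading. The pictures confirmed that the toe was free of the lip.
  - The wrist and top cameras disagreed by 2 to 4 mm on position. That didn't affect the grasp or the placing.

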